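Flip the drying-stand paddle to green

TASK

The paint on the model biplane has dried: turn over the hinged status paddle on the stand where the biplane stands, from red to green, so that it lies down flat on its other side with the green face up. Do it with light fingertip pushes (press the black thumb tail down, push the raised plate over from behind, press it flat) without pinching anything. Leave the lorry's paddle, both models and everything else on the table where they are.

Things in the scene. Friction and masses are not known exactly. Their poses are not given: they have to be found in the camera images.
- stand_a: aluminium drying stand fixed to the table: base plate 180 (its x) x 240 (its y) x 12 mm thick; origin under the plate's centre, z up. A cork pad 150 x 135 centred at y = -45 carries the model biplane. The flip paddle pivots between two 74 high posts (16 in x, 6 in y) at x = 0, y = 42 and 108; this is the paddle to turn over
- pivot_a (a point): centre of the paddle's axle on stand_a (biplane), at (0, 75, 65) mm in that stand's frame; its axes are the stand's own. The axle lies along y. The paddle is one rigid flat strip 5 thick centred on the axle: the coloured plate on one side, the black thumb tail on the other. At joint 0 the plate lies level towards +x, the tail towards -x
- flag_a (a joint): paddle of stand_a (biplane), rad: 0 = plate level towards +x, red up; grows as the tail goes down and the plate swings over the top to -x; 1.57 = upright; 3.14 = plate level towards -x, green up. Stops only at 0 and 3.14. Starts at 0 to 0.25. Stiff hinge (friction about 0.03 N m: 1 to 2 N at the tail): stays at any angle where left
- flag_a_tip (a point): middle of the free end of the paddle plate of stand_a (biplane), 75 mm from the axle. The plate is 50 wide (along the axle), from 18 to 75 from the axle; one face red with a white bar, the other green with a white dot
- flag_a_tail (a point): middle of the end of the black thumb tail of stand_a (biplane)'s paddle, 40 mm from the axle, opposite the plate; the tail is 30 wide and reaches the axle
- stand_b: aluminium drying stand fixed to the table: base plate 180 (its x) x 240 (its y) x 12 mm thick; origin under the plate's centre, z up. A cork pad 150 x 135 centred at y = -45 carries the model lorry. The flip paddle pivots between two 74 high posts (16 in x, 6 in y) at x = 0, y = 42 and 108; its paddle must be left alone
- pivot_b (a point): centre of the paddle's axle on stand_b (lorry), at (0, 75, 65) mm in that stand's frame; its axes are the stand's own. The axle lies along y. The paddle is one rigid flat strip 5 thick centred on the axle: the coloured plate on one side, the black thumb tail on the other. At joint 0 the plate lies level towards +x, the tail towards -x
- flag_b (a joint): paddle of stand_b (lorry), rad: 0 = plate level towards +x, red up; grows as the tail goes down and the plate swings over the top to -x; 1.57 = upright; 3.14 = plate level towards -x, green up. Stops only at 0 and 3.14. Starts at 0 to 0.25. Stiff hinge (friction about 0.03 N m: 1 to 2 N at the tail): stays at any angle where left
- flag_b_tip (a point): middle of the free end of the paddle plate of stand_b (lorry), 75 mm from the axle. The plate is 50 wide (along the axle), from 18 to 75 from the axle; one face red with a white bar, the other green with a white dot
- flag_b_tail (a point): middle of the end of the black thumb tail of stand_b (lorry)'s paddle, 40 mm from the axle, opposite the plate; the tail is 30 wide and reaches the axle
- biplane: small dark olive model biplane, 110 long x 130 span x 50 high; stands on the pad of stand_a. Origin under its middle, x to its nose. Must not be disturbed
- lorry: small model lorry, blue cab and cream box body, 100 x 44 x 48; stands on the pad of stand_b. Origin under its middle. Must not be disturbed
- mug: white ceramic mug, 80 across, 92 high, origin under its centre; bystander
- dish: small glass bowl, 76 across, 35 high, origin under its centre; bystander
- can_black: black spray can, 65 across, 170 high, origin under its centre; bystander
- can_sand: spray can with sand-coloured band and cap, 65 across, 170 high, origin under its centre; bystander
- brush: paint brush lying on the table, about 170 long; bystander
- thinner: white plastic bottle with a red label, 68 across, 190 high, origin under its centre; bystander

How it is judged:
By the outcome, as a careful person would: the job done as asked, in the order asked, and still so for the second after the job is handed in, with the robot touching nothing.
It also fails if it takes over 48 s, if anything falls off the work surface, if the arm or the gripper's body presses on something with over 40 N, if the wrist force passes 120 N, or if a joint passes its speed limit or range.

ROBOT

A 6-joint arm with a two-finger parallel gripper is mounted at the origin on the work surface. World frame = base frame: x ahead of the robot, y to its left, z up, the work surface at z = 0. Lengths are in mm, angles in rad, forces in N, time in s.
With the tool pointing down it reaches from about 350 to 875 mm from the base axis. Payload 4.2 kg.
Tool frame: the origin (TCP) lies between the finger pads; the fingertips stand 8 mm ahead of it and the grasp point (between the pads) lies 11 mm behind it; z points along the fingers, y is the line along which they close (so a half turn about z gives the same grasp; the last joint's range is limited). The gripper opens to 85 mm and grips with 20 to 120 N. Pads are 22 mm wide; open, the fingers measure 114 mm over their backs; the gripper's body (76 mm by 85 mm) begins 54 mm behind the grasp point. The pads swing forward as they close: fully open they stand 13 mm farther back than shut.
Start: joints at [1.434, 0.385, 0.008, 0, -1.194, -0.259], TCP at [240.933, 576.672, 202.012] pointing down, gripper open.
Joint ranges: [-3.14, 3.14], [-1.21, 2.06], [-1.07, 1.41], [-3.16, 2.05], [-2.99, -0.16], [-3.1, 3.1]. Speed limits (rad/s): [2.79, 2.79, 3.14, 3.14, 3.14, 3.14].

INTERFACE

Orientations are given as a unit quaternion [x, y, z, w].
In Python, from bench import read_state, get_image, camera_params, job_done gives the robot as it stands.
- The arm moves only by the tool drive_tool, never from a script. Its argument "moves" is a list that holds one entry, the list of rows, each a list of 7 numbers: the shift along the tool's x, y, z in m, then the turn, a rotation vector about the tool's x, y, z in rad, then the closure in counts, from 0 (fully open) to 255 (shut). A call has 1 to 8 rows; each row shifts and turns the commanded pose from where the row before left it, along the tool's axes as they then stand; what a row does not reach is not made up. A row lasts 1/12 s, in which the tool goes at most 41.7 mm and 7.16 degrees, less where a joint would pass 70% of its speed; a pose out of reach is approached as far as the arm can. A call is refused whole if a number of a shift passes 0.0417 or a number of a turn 0.125, either way. A call with a gripper value outside its range is refused whole. The fingers move at their own pace and stop on an object; the grip force is fixed at half the most. Time passes only in rows, so rows that do not move let the fingers close. It gives the time, the measured TCP pose, the force and the opening at its end, in the units of the state.
- read_state(): the state, without advancing time (a new reading comes with each control period).
- get_image(name): name is "scene" or "top"; returns the picture (400x640x3 uint8, blue, green, red); there is no depth.
- camera_params(name): a dict with "mtx" (3x3 intrinsics, pixels), "extrinsics" (4x4, takes a point from camera to world coordinates). Camera axes: x right, y up, looking along -z (the intrinsics and any distortion apply to the point x, -y, -z); pixel columns grow to the right and rows downward; lengths in mm; the calibration is good to about 2 mm. A picture is of the moment at which its call begins. camera_params takes no time and is no camera call.
- job_done(): hands the job in, once; it reports no verdict.
The state is a dict: "clock": time; "joints": joint angles; "joint_vel": joint speeds; "joint_efforts": joint torques, N m; "position": TCP position; "ee_rot": TCP orientation; "contact_force": force on the tool from outside, world axes, zero at the start; "wrist_torque": the same for the moment, N m; "gripper_width": finger opening in mm.
Only numpy, scipy, OpenCV 4.12 (cv2) and the standard library are available. Lean on these libraries where they do the work, as an engineer would, in place of code of your own. Each camera call takes 0.05 s, during which the arm holds its last target. There are 200 camera calls.

## Working session

There is one attempt and no reset: what is moved stays moved. The work goes in short steps, Python scripts to look and compute and a tool call to move; the robot and the scene stay as the last step left them, time stands still between calls to the robot, and variables do not carry over. Pictures are saved under pics/ and viewed, on a budget of 10 in all, crops included, one or two more only if the job needs it, and the job is handed in when it is done.

Besides the shell and the picture viewer there is one more tool, called after "Emit:" by a JSON object that holds its "op" and its "data", one argument or row to a line. drive_tool: Moves the arm, as the interface text tells. Its arguments: {"type":"object","properties":{"moves":{"type":"array"}},"required":["moves"]}

```bash
ls; mkdir -p pics; python3 - <<'E'
from bench import *
import cv2
for n in("scene","top"):
    im=get_image(n);cv2.imwrite(f"pics/{n}0.png",im)
    p=camera_params(n);print(n,p)
print(read_state())
E
```

```text
pics
scene {'mtx': array([[390.08488483,   0.        , 314.67723355],
       [  0.        , 390.08488483, 199.73721189],
       [  0.        ,   0.        ,   1.        ]]), 'extrinsics': array([[-1.61676855e-01, -7.12209770e-01,  6.83094311e-01,
         1.37130163e+03],
       [ 9.86786297e-01, -1.24145559e-01,  1.04118603e-01,
         1.49017591e+02],
       [ 1.06488385e-02,  6.90901674e-01,  7.22870306e-01,
         8.88030047e+02],
       [ 0.00000000e+00,  0.00000000e+00,  0.00000000e+00,
         1.00000000e+00]])}
top {'mtx': array([[447.46194217,   0.        , 328.91633991],
       [  0.        , 447.46194217, 198.38916955],
       [  0.        ,   0.        ,   1.        ]]), 'extrinsics': array([[ 2.09953946e-02,  9.76845820e-01, -2.12911808e-01,
         3.32105453e+02],
       [-9.99764774e-01,  1.93548082e-02, -9.78711547e-03,
         9.37186422e+00],
       [-5.43963564e-03,  2.13067210e-01,  9.77022402e-01,
         1.26192342e+03],
       [ 0.00000000e+00,  0.00000000e+00,  0.00000000e+00,
         1.00000000e+00]])}
{'clock': 0.1, 'joints': array([ 1.43358041e+00,  3.85522586e-01,  6.70545004e-03, -4.30439538e-04,
       -1.19403074e+00, -2.58635707e-01]), 'joint_vel': array([ 0.00059656, -0.0044614 ,  0.00280916,  0.00380888, -0.00131014,
        0.00068994]), 'joint_efforts': array([-3.46535435e-04, -3.93317485e+01,  1.88930190e+01,  4.19798210e+00,
       -2.56827778e-03,  7.17435285e-06]), 'position': array([240.73577028, 576.11202946, 200.98349732]), 'ee_rot': array([ 9.80460398e-01, -1.96713794e-01, -1.37437735e-04,  1.03602399e-03]), 'contact_force': array([-0.17670794,  0.02394649,  0.10265136]), 'wrist_torque': array([ 0.02740293,  0.0327052 , -0.0459669 ]), 'gripper_width': 85.55264851212584}
```

View pics/top0.png

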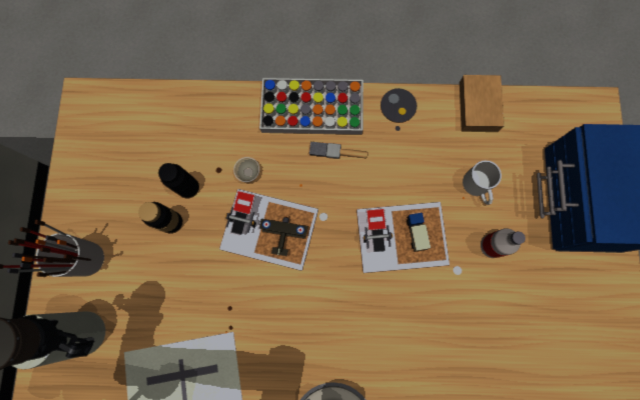

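View pics/scene0.png

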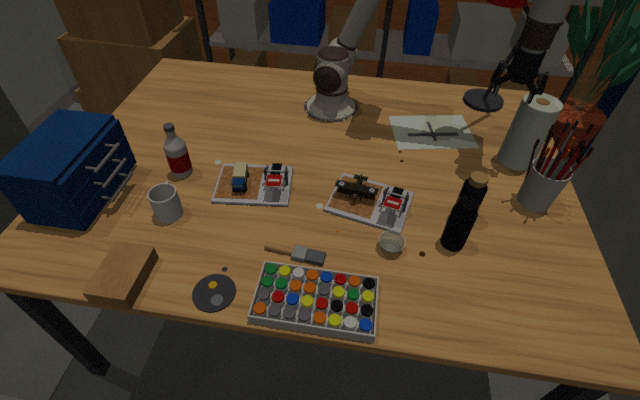

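Top view: the biplane stand is at about (268,229), with its red plate at (243,203) and its tail towards the robot. The lorry stand is at (403,237). I'll measure the stand and the paddle.

```bash
cat > h.py <<'E'
from bench import *
import cv2,numpy as np
def ray(n,uv):
    p=camera_params(n);K=p["mtx"];E=p["extrinsics"]
    d=np.array([(uv[0]-K[0,2])/K[0,0],-(uv[1]-K[1,2])/K[1,1],-1])
    return E[:3,3],E[:3,:3]@d
def onz(n,uv,z):
    o,d=ray(n,uv);return o+d*(z-o[2])/d[2]
def proj(n,P):
    p=camera_params(n);K=p["mtx"];E=p["extrinsics"]
    c=E[:3,:3].T@(np.asarray(P,float)-E[:3,3]);return np.array([K[0,0]*c[0]/-c[2]+K[0,2],K[1,1]*-c[1]/-c[2]+K[1,2]])
E
python3 - <<'E'
from h import *
t=cv2.imread("pics/top0.png");s=cv2.imread("pics/scene0.png")
a=cv2.resize(t[180:280,210:330],None,fx=5,fy=5,interpolation=cv2.INTER_CUBIC)
b=cv2.resize(s[165:240,320:420],None,fx=6,fy=6,interpolation=cv2.INTER_CUBIC)
cv2.imwrite("pics/ca.png",a);cv2.imwrite("pics/cb.png",b)
# stand outline in top: bounding quad of not-wood pixels (low saturation, bright)+cork
hsv=cv2.cvtColor(t,cv2.COLOR_BGR2HSV)
m=((hsv[...,1]<60)&(hsv[...,2]>130)).astype(np.uint8);r=np.zeros_like(m);r[180:280,210:322]=1;m*=r
n,l,st,_=cv2.connectedComponentsWithStats(m);k=1+np.argmax(st[1:,4]);print(st[k])
c=np.argwhere(l==k)[:,::-1].astype(np.float32)
q=cv2.minAreaRect(c);bx=cv2.boxPoints(q);print(q,bx)
W=[onz("top",p,12) for p in bx];print(np.round(W,1))
print([np.linalg.norm(W[i]-W[i-1]) for i in range(4)],np.mean(W,0))
E
```

```text
[ 220  189   98   81 1758]
((268.562255859375, 228.75845336914062), (85.51192474365234, 63.869842529296875), 14.444037437438965) [[219.19208 249.01917]
 [235.12341 187.16815]
 [317.93243 208.49774]
 [302.0011  270.34875]]
[[453.7 325.4  12. ]
 [632.2 292.5  12. ]
 [574.4  52.5  12. ]
 [399.6  92.   12. ]]
[np.float64(239.57429131536577), np.float64(181.52322829917057), np.float64(246.81734015727884), np.float64(179.27460982837334)] [514.96113386 190.58659025  12.        ]
```

View pics/ca.png

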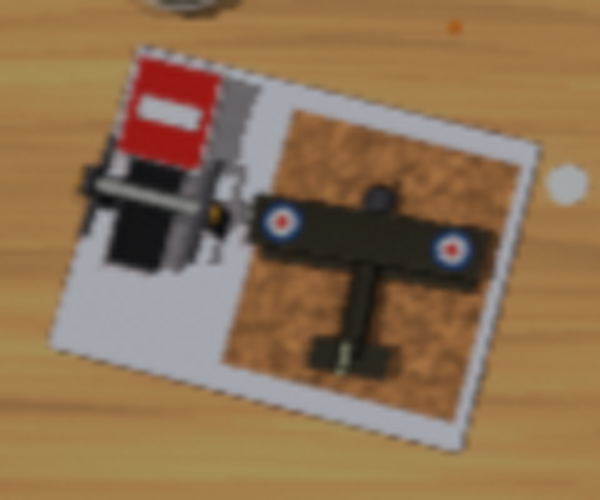

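View pics/cb.png

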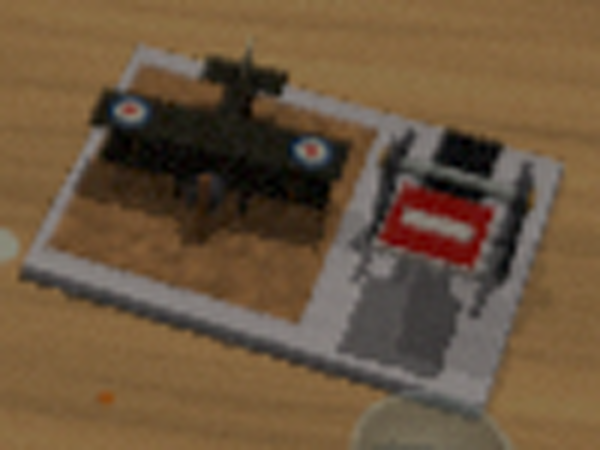

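Both crops are clear. Stand a's corners in the `ca` crop are (140,45), (540,147), (460,452) and (50,347), and the red plate is nearly level. Next I'll fit the stand pose.

```bash
python3 - <<'E'
from h import *
C=np.array([[140,45],[540,147],[460,452],[50,347]])/5+[210,180]
# model corners order: (+x,+y),(+x,-y),(-x,-y),(-x,+y)
M=np.array([[90,120],[90,-120],[-90,-120],[-90,120]],float)
D=np.array([[140,45],[561,160],[489,402],[22,270]])
def fit(W,M):
    c=W.mean(0);m=M.mean(0);A=(M-m);B=W-c
    th=np.arctan2((A[:,0]*B[:,1]-A[:,1]*B[:,0]).sum(),(A*B).sum())
    R=np.array([[np.cos(th),-np.sin(th)],[np.sin(th),np.cos(th)]])
    t=c-R@m;return th,t,R,np.round(np.abs(W-(M@R.T+t)),1).tolist()
W=np.array([onz("top",p,12)[:2] for p in C]);r1=fit(W,M);print(r1[0],r1[1],r1[3])
D=D/6+[320,165]
Ms=np.array([[-90,-120],[-90,120],[90,120],[90,-120]],float)
W=np.array([onz("scene",p,12)[:2] for p in D]);r2=fit(W,Ms);print(r2[0],r2[1],r2[3])
th=(r1[0]+r2[0])/2;t=(r1[1]+r2[1])/2;c,s=np.cos(th),np.sin(th);R=np.array([[c,-s],[s,c]])
def w(x,y,z):return np.r_[R@[x,y]+t,z]
print("avg",th,t,"pivot",w(0,75,65))
# red corners from both views by triangulation of red centroid
im={n:cv2.imread(f"pics/{n}0.png") for n in("top","scene")}
cs={}
for n,(a,b,c0,d) in dict(top=(185,218,225,262),scene=(190,215,375,415)).items():
    x=im[n][a:b,c0:d].astype(int);m=(x[...,2]>110)&(x[...,1]<70)
    p=cv2.minAreaRect(np.argwhere(m)[:,::-1].astype(np.float32));cs[n]=np.array(p[0])+[c0,a]
o1,d1=ray("top",cs["top"]);o2,d2=ray("scene",cs["scene"])
k=np.linalg.lstsq(np.c_[d1,-d2],o2-o1,rcond=None)[0];P=o1+d1*k[0];Q=o2+d2*k[1]
print(cs,P,Q,"in stand",R.T@((P+Q)/2)[:2]-R.T@t)
for u in((180,195),(165,228)):print("can",onz("top",u,0))
st=read_state()
from scipy.spatial.transform import Rotation as Ro
print(Ro.from_quat(st["ee_rot"]).as_matrix().round(3))
E
```

```text
-0.22776521870889108 [512.70712615 187.77767632] [[0.5, 0.5], [1.5, 1.7], [1.5, 0.8], [0.5, 2.0]]
-0.20946112988268956 [516.61366607 192.71331367] [[0.5, 2.6], [0.9, 1.9], [2.0, 0.7], [1.6, 0.0]]
avg -0.2186131742957903 [514.66039611 190.24549499] pivot [530.92609716 263.46043178  65.        ]
{'top': array([242.94117737, 202.23529434]), 'scene': array([392.45786667, 202.18258381])} [575.22888334 253.99153155  76.13641152] [575.25244672 253.63089053  76.066845  ] in stand [45.35252834 75.19120568]
can [608.60317456 453.50551148   0.        ]
can [511.45351215 487.468256     0.        ]
[[ 0.923 -0.386 -0.001]
 [-0.386 -0.923 -0.002]
 [ 0.     0.002 -1.   ]]
```

Emit:
{"op": "drive_tool", "data": {
  "moves": [
    [[0, 0, 0, 0, 0, -0.0885, 255], [0, 0, 0, 0, 0, -0.0885, 255], [0.03, 0.023, 0, 0, 0, 0, 255], [0.03, 0.023, 0, 0, 0, 0, 255], [0.03, 0.023, 0, 0, 0, 0, 255], [0.03, 0.023, 0, 0, 0, 0, 255], [0.03, 0.023, 0, 0, 0, 0, 255], [0.03, 0.023, 0, 0, 0, 0, 255]]
  ]
}}

```text
clock: 0.77
position: [387.3, 401.1, 201.7]
ee_rot: [0.994, -0.109, -0.0, 0.0]
contact_force: [0.6, 0.4, -1.1]
gripper_width: 0.1
```

Emit:
{"op": "drive_tool", "data": {
  "moves": [
    [[0.03, 0.023, 0, 0, 0, 0, 255], [0.03, 0.023, 0, 0, 0, 0, 255], [0.03, 0.023, 0, 0, 0, 0, 255], [0.03, 0.023, 0, 0, 0, 0, 255], [0.015, 0.012, 0, 0, 0, 0, 255], [0, 0, 0, 0, 0, 0, 255], [0, 0, 0, 0, 0, 0, 255]]
  ]
}}

```text
clock: 1.35
position: [496.1, 271.1, 201.4]
ee_rot: [0.994, -0.11, -0.0, 0.0]
contact_force: [-0.1, 0.8, -0.0]
gripper_width: 0.3
```

```bash
cat >> h.py <<'E'
TH=-0.2186;PV=np.array([530.9,263.5])
def rep():
    s=read_state();c,n=np.cos(TH),np.sin(TH);d=s["position"][:2]-PV
    from scipy.spatial.transform import Rotation as Ro
    M=Ro.from_quat(s["ee_rot"]).as_matrix()
    print("t",s["clock"],"from pivot x,y",np.round([c*d[0]+n*d[1],-n*d[0]+c*d[1]],1),"z",s["position"][2],"F",s["contact_force"].round(2),"yawerr",np.arctan2(M[1,0],M[0,0])-TH,"w",s["gripper_width"])
E
python3 -c "from h import *;rep()"
```

```text
t 1.35 from pivot x,y [-35.6  -0.2] z 201.44090933700932 F [-0.09  0.84 -0.04] yawerr -0.0027022250585004848 w 0.3233226683584482
```

Emit:
{"op": "drive_tool", "data": {
  "moves": [
    [[0, 0, 0.03, 0, 0, 0, 255], [0, 0, 0.03, 0, 0, 0, 255], [0, 0, 0.03, 0, 0, 0, 255], [0, 0, 0.03, 0, 0, 0, 255], [0, 0, 0.005, 0, 0, 0, 255], [0, 0, 0.005, 0, 0, 0, 255], [0, 0, 0.005, 0, 0, 0, 255], [0, 0, 0, 0, 0, 0, 255]]
  ]
}}

```text
clock: 2.02
position: [496.2, 273.0, 67.7]
ee_rot: [0.994, -0.109, 0.0, -0.001]
contact_force: [-0.6, -0.4, -0.4]
gripper_width: -0.0
```

Emit:
{"op": "drive_tool", "data": {
  "moves": [
    [[0, 0, 0.004, 0, 0, 0, 255], [0, 0, 0.004, 0, 0, 0, 255], [0, 0, 0.004, 0, 0, 0, 255], [0, 0, 0.004, 0, 0, 0, 255], [0, 0, 0, 0, 0, 0, 255]]
  ]
}}

```text
clock: 2.43
position: [495.5, 271.7, 50.3]
ee_rot: [0.994, -0.109, -0.001, 0.0]
contact_force: [1.4, -0.2, -0.2]
gripper_width: 0.1
```

```bash
python3 - <<'E'
from h import *
rep()
s=get_image("scene")
cv2.imwrite("pics/s1.png",cv2.resize(s[100:240,300:440],None,fx=4,fy=4,interpolation=cv2.INTER_CUBIC))
E
```

```text
t 2.4333 from pivot x,y [-36.4   0.3] z 50.25169829118399 F [ 1.41 -0.16 -0.2 ] yawerr -0.000550725934474583 w 0.08250432880698236
```

View pics/s1.png

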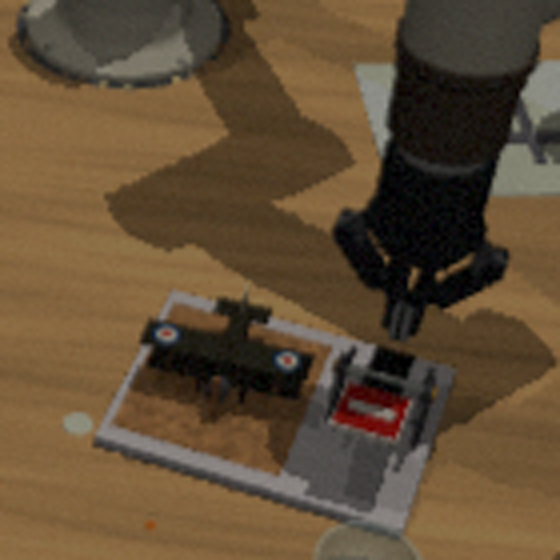

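The picture shows the fingertip at crop (400,335), just beyond the tail (about (390,355)), with the paddle not moved. I'll check where that point should project.

```bash
python3 - <<'E'
from h import *
c,s=np.cos(TH),np.sin(TH)
def w(x,y,z): return [PV[0]+c*x-s*y,PV[1]+s*x+c*y,z]
p=read_state()["position"]
f=lambda P:((proj("scene",P)-[300,100])*4).round(0)
print("tip",f(p-[0,0,8]),"tcp",f(p))
for n,P in dict(axle1=w(0,-33,65),axle2=w(0,33,65),tailend1=w(-40,15,60),tailend2=w(-40,-15,60),post=w(0,33,74),tip=w(74,0,78)).items(): print(n,f(P))
t=get_image("top");cv2.imwrite("pics/t1.png",cv2.resize(t[170:290,150:330],None,fx=4,fy=4,interpolation=cv2.INTER_CUBIC))
g=lambda P:((proj("top",P)-[150,170])*4).round(0)
print("top tip",g(p-[0,0,8]),g(w(-40,0,60)))
E
```

```text
tip [390. 367.] tcp [391. 360.]
axle1 [339. 366.]
axle2 [426. 390.]
tailend1 [413. 353.]
tailend2 [375. 342.]
post [429. 381.]
tip [360. 434.]
top tip [348. 252.] [342. 254.]
```

View pics/t1.png

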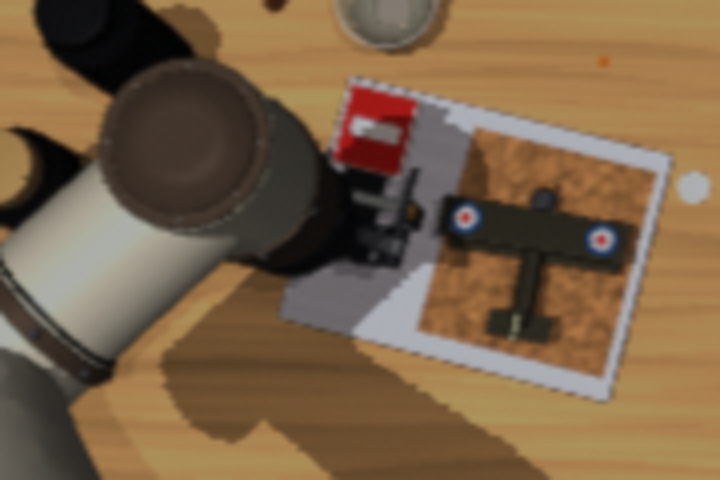

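Top view: the hand hides the tail, so it doesn't settle the question. I'll measure the red plate numerically and zoom in on the fingertip.

```bash
python3 - <<'E'
from h import *
rep()
im={n:get_image(n) for n in("top","scene")}
cs={}
for n,(a,b,c0,d) in dict(top=(180,218,225,262),scene=(185,220,375,415)).items():
    x=im[n][a:b,c0:d].astype(int);m=(x[...,2]>1.8*x[...,1])&(x[...,2]>60)&(x[...,1]<60)
    p=cv2.minAreaRect(np.argwhere(m)[:,::-1].astype(np.float32));cs[n]=np.array(p[0])+[c0,a];print(n,p,m.sum(),cs[n])
o1,d1=ray("top",cs["top"]);o2,d2=ray("scene",cs["scene"])
k=np.linalg.lstsq(np.c_[d1,-d2],o2-o1,rcond=None)[0];print(o1+d1*k[0],o2+d2*k[1])
z=cv2.resize(im["scene"][160:215,370:420],None,fx=11,fy=11,interpolation=cv2.INTER_CUBIC)
cv2.imwrite("pics/s2.png",np.clip(z.astype(float)*1.8,0,255).astype(np.uint8))
E
```

```text
t 2.5333 from pivot x,y [-36.    0.6] z 50.87319975741721 F [-0.63 -0.23 -0.55] yawerr -0.00023723803025813006 w -0.3051998470494982
top ((17.911766052246094, 22.352941513061523), (16.492422103881836, 19.160314559936523), 14.03624439239502) 243 [242.91176605 202.35294151]
scene ((17.17890167236328, 16.903671264648438), (16.378829956054688, 10.631872177124023), 16.699243545532227) 128 [392.17890167 201.90367126]
[574.75454751 253.90260038  76.85619456] [574.83157825 252.73864526  76.63179264]
```

View pics/s2.png

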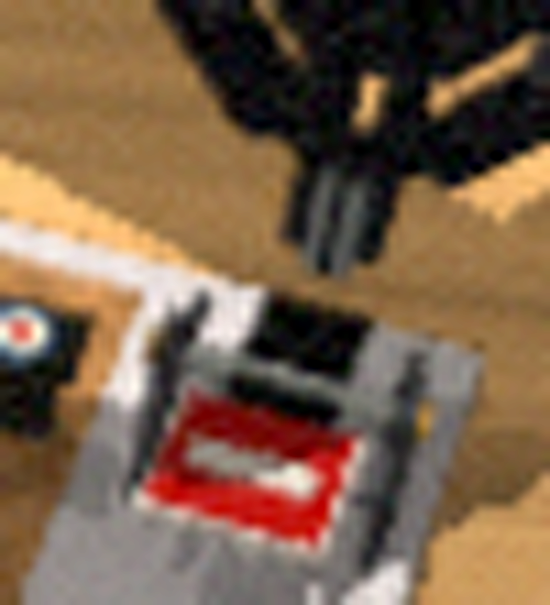

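The zoom shows the fingertip at px (400,184.5), clear of the tail at px (397,191). I expected it at (397.5,191.8), so the reported pose and the image disagree. I'll work out by how much.

```bash
python3 - <<'E'
from h import *
p=read_state()["position"]
for z in (42,60,70,80):
    P=onz("scene",(400,184.5),z);print(z,P.round(1),(P-p).round(1))
for z in (42,100,200,300,400): print(z,proj("top",[p[0],p[1],z]).round(1),proj("scene",[p[0],p[1],z]).round(1))
print(read_state()["joints"].round(3))
# initial pose consistency: where gripper was in the first pictures
for n in("top","scene"): print(n,proj(n,[240.7,576.1,193]))
E
```

```text
42 [461.  279.4  42. ] [-35.1   7.3  -9.2]
60 [480.3 276.6  60. ] [-15.8   4.5   8.8]
70 [491.1 275.1  70. ] [-5.   2.9 18.8]
80 [501.8 273.5  80. ] [ 5.8  1.4 28.8]
42 [237.  232.8] [397.5 192.1]
100 [232.4 229.8] [400.7 178.2]
200 [223.4 223.8] [406.8 151.9]
300 [212.6 216.6] [413.8 121.8]
400 [199.4 207.7] [421.9  87.1]
[ 0.788  0.439 -0.332  0.    -0.8    0.564]
top [ 84.56952941 331.29828698]
scene [503.91765233 113.49010305]
```

```bash
python3 - <<'E'
import cv2,numpy as np
a=cv2.imread("pics/scene0.png")[50:130,470:570];b=cv2.imread("pics/top0.png")[300:390,0:130]
a=cv2.resize(a,(400,320),interpolation=2);b=cv2.resize(b,(400,277),interpolation=2)
cv2.imwrite("pics/init.png",np.clip(np.vstack([a,b])*1.8,0,255).astype(np.uint8))
E
```

```text
(no output)
```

View pics/init.png

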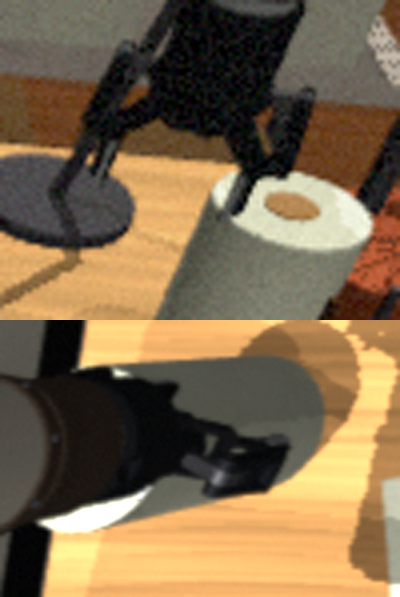

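The tool's axis fits the top view, so x and y look right. The fingertip really seems to be about 30 mm higher than reported, and there was no contact force. The red plate is unmoved. I'll lower gently and feel for contact.

Emit:
{"op": "drive_tool", "data": {
  "moves": [
    [[0, 0, 0.003, 0, 0, 0, 255], [0, 0, 0.003, 0, 0, 0, 255], [0, 0, 0.003, 0, 0, 0, 255], [0, 0, 0.003, 0, 0, 0, 255], [0, 0, 0, 0, 0, 0, 255]]
  ]
}}

```text
clock: 3.05
position: [495.4, 271.7, 38.1]
ee_rot: [0.994, -0.109, -0.001, 0.001]
contact_force: [-0.4, 0.5, -0.7]
gripper_width: 0.0
```

Emit:
{"op": "drive_tool", "data": {
  "moves": [
    [[0, 0, 0.003, 0, 0, 0, 255], [0, 0, 0.003, 0, 0, 0, 255], [0, 0, 0.003, 0, 0, 0, 255], [0, 0, 0, 0, 0, 0, 255]]
  ]
}}

```text
clock: 3.38
position: [495.9, 272.0, 29.6]
ee_rot: [0.994, -0.109, -0.0, 0.0]
contact_force: [0.5, -0.9, 0.1]
gripper_width: -0.3
```

```bash
cat >> h.py <<'E'
def red():
    cs={}
    for n,(a,b,c0,d) in dict(top=(170,235,215,265),scene=(165,220,370,420)).items():
        x=get_image(n)[a:b,c0:d].astype(int);m=(x[...,2]>1.8*x[...,1])&(x[...,2]>60)&(x[...,1]<60)
        if m.sum()<10: print(n,"no red");return
        cs[n]=np.array(cv2.minAreaRect(np.argwhere(m)[:,::-1].astype(np.float32))[0])+[c0,a]
    o1,d1=ray("top",cs["top"]);o2,d2=ray("scene",cs["scene"])
    k=np.linalg.lstsq(np.c_[d1,-d2],o2-o1,rcond=None)[0];P=(o1+d1*k[0]+o2+d2*k[1])/2
    c,n=np.cos(TH),np.sin(TH);d=P[:2]-PV;x=c*d[0]+n*d[1];print("red x,z",x,P[2],"angle",np.arctan2(P[2]-65,x))
E
python3 - <<'E'
from h import *
rep();red()
s=get_image("scene")
z=cv2.resize(s[150:215,360:425],None,fx=8,fy=8,interpolation=cv2.INTER_CUBIC)
cv2.imwrite("pics/s3.png",np.clip(z.astype(float)*1.8,0,255).astype(np.uint8))
E
```

```text
t 3.3833 from pivot x,y [-36.    0.7] z 29.55316242087372 F [ 0.52 -0.91  0.11] yawerr -0.00016143003781549092 w -0.28119701734492986
red x,z 59.4067232155445 104.46288406608994 angle 0.5863506472690706
```

View pics/s3.png

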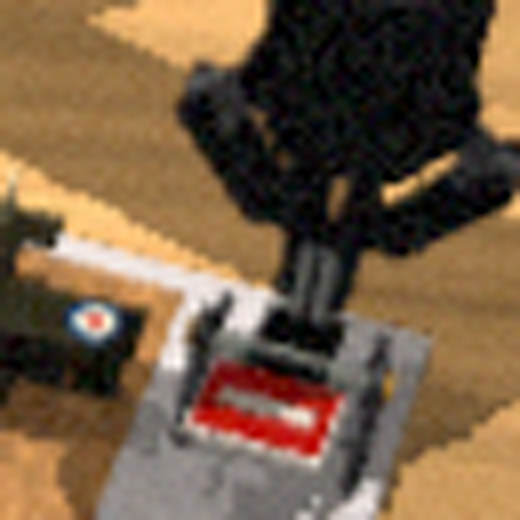

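The fingertip is now just at the tail, at px (399,189). I'll get a more robust angle by intersecting each camera's ray with the paddle's mid-plane.

```bash
cat >> h.py <<'E'
def ang(col="red"):
    c,s=np.cos(TH),np.sin(TH);yv=np.array([-s,c,0]);xv=np.array([c,s,0]);p0=np.r_[PV,65]
    for n,(a,b,c0,d) in dict(top=(180,245,222,262),scene=(165,215,378,420)).items():
        x=get_image(n)[a:b,c0:d].astype(int);B,G,Rr=x[...,0],x[...,1],x[...,2]
        m=((Rr>1.8*G)&(Rr>60)&(B<.6*Rr)) if col=="red" else ((G>1.3*Rr)&(G>1.2*B)&(G>40))
        k,l,st,ce=cv2.connectedComponentsWithStats(m.astype(np.uint8))
        if k<2: print(n,"none");continue
        i=1+np.argmax(st[1:,4])
        q=np.array(cv2.minAreaRect(np.argwhere(l==i)[:,::-1].astype(np.float32))[0])+[c0,a]
        o,dd=ray(n,q);P=o+dd*((p0-o)@yv)/(dd@yv);Q=P-p0
        print(n,col,st[i,4],q.round(1),"x,z",(Q@xv).round(1),Q[2].round(1),"ang",np.arctan2(Q[2],Q@xv).round(2))
E
python3 - <<'E'
from h import *
ang()
E
```

```text
top red 261 [242.5 202.4] x,z 43.9 16.4 ang 0.36
scene red 101 [392.7 200.6] x,z 50.3 22.5 ang 0.42
```

Emit:
{"op": "drive_tool", "data": {
  "moves": [
    [[0, 0, 0.003, 0, 0, 0, 255], [0, 0, 0.003, 0, 0, 0, 255], [0, 0, 0.003, 0, 0, 0, 255], [0, 0, 0, 0, 0, 0, 255]]
  ]
}}

```text
clock: 3.97
position: [495.6, 271.9, 20.3]
ee_rot: [0.994, -0.109, -0.0, 0.0]
contact_force: [0.4, -0.1, 0.4]
gripper_width: 0.4
```

```bash
python3 -c "
from h import *
rep();ang()"
```

```text
t 3.9667 from pivot x,y [-36.3   0.5] z 20.341548742089376 F [ 0.35 -0.08  0.37] yawerr -0.0004248521362918978 w 0.3825024480880434
top red 245 [241.4 203.6] x,z 38.6 25.1 ang 0.58
scene red 29 [393.9 198. ] x,z 29.4 13.1 ang 0.42
```

The plate is rising: its red face is now nearly edge-on to the scene camera. I'll press a little more.

Emit:
{"op": "drive_tool", "data": {
  "moves": [
    [[0, 0, 0.003, 0, 0, 0, 255], [0, 0, 0.003, 0, 0, 0, 255], [0, 0, 0.002, 0, 0, 0, 255], [0, 0, 0, 0, 0, 0, 255]]
  ]
}}

```text
clock: 4.4
position: [495.6, 271.8, 12.4]
ee_rot: [0.994, -0.109, -0.0, 0.0]
contact_force: [0.0, 0.1, 0.2]
gripper_width: -0.0
```

```bash
python3 -c "
from h import *
rep();ang();ang('green')"
```

```text
t 4.4 from pivot x,y [-36.3   0.5] z 12.390740998715698 F [0.02 0.08 0.19] yawerr -0.0003762605916494688 w -0.016770914336495465
top red 207 [240. 205.] x,z 32.6 34.9 ang 0.82
scene none
top none
scene none
```

The paddle is at about 0.82 rad, which is consistent with a fingertip about 26 mm above the reported TCP. Now I'll lift, cross over the plate and come down behind it.

Emit:
{"op": "drive_tool", "data": {
  "moves": [
    [[0, 0, -0.036, 0, 0, 0, 255], [0, 0, -0.036, 0, 0, 0, 255], [0, 0, -0.036, 0, 0, 0, 255], [0, 0, -0.036, 0, 0, 0, 255], [0, 0, 0, 0, 0, 0, 255], [0.032, 0, 0, 0, 0, 0, 255], [0.032, 0, 0, 0, 0, 0, 255], [0.032, 0, 0, 0, 0, 0, 255]]
  ]
}}

```text
clock: 5.27
position: [590.4, 251.3, 157.7]
ee_rot: [0.994, -0.109, 0.0, -0.001]
contact_force: [1.1, 1.0, 0.7]
gripper_width: 0.3
```

Emit:
{"op": "drive_tool", "data": {
  "moves": [
    [[0.032, 0, 0, 0, 0, 0, 255], [0, 0, 0, 0, 0, 0, 255], [0, 0, 0.027, 0, 0, 0, 255], [0, 0, 0.027, 0, 0, 0, 255], [0, 0, 0.027, 0, 0, 0, 255], [0, 0, 0, 0, 0, 0, 255], [0, 0, 0, 0, 0, 0, 255]]
  ]
}}

```text
clock: 5.85
position: [619.9, 243.7, 74.6]
ee_rot: [0.994, -0.109, -0.001, 0.001]
contact_force: [0.1, 1.0, 1.3]
gripper_width: -0.1
```

```bash
python3 - <<'E'
from h import *
rep()
s=get_image("scene");t=get_image("top")
z=cv2.resize(s[120:220,350:450],None,fx=4,fy=4,interpolation=cv2.INTER_CUBIC)
y=cv2.resize(t[165:265,180:280],None,fx=4,fy=4,interpolation=cv2.INTER_CUBIC)
cv2.imwrite("pics/s4.png",np.clip(np.hstack([z,y]).astype(float)*1.7,0,255).astype(np.uint8))
E
```

```text
t 5.85 from pivot x,y [91.1 -0.1] z 74.6068762108025 F [0.13 1.   1.29] yawerr 4.1961280359437136e-05 w -0.06180459578272423
```

View pics/s4.png

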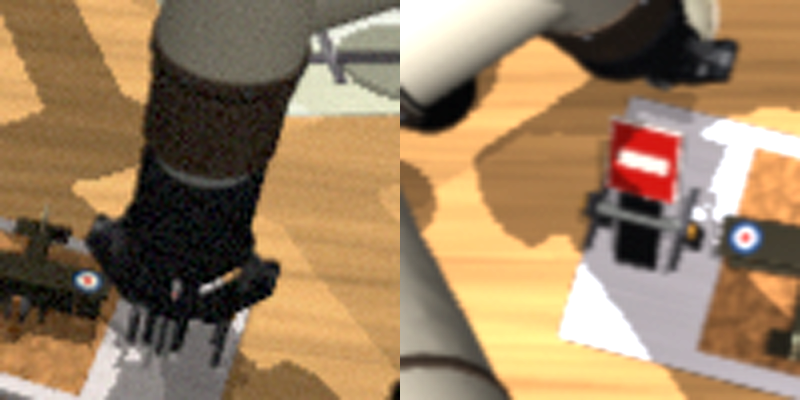

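The top view shows the plate raised with nothing disturbed, and the fingers stand behind it on the +x side. I'll push it over.

Emit:
{"op": "drive_tool", "data": {
  "moves": [
    [[-0.012, 0, 0, 0, 0, 0, 255], [-0.012, 0, 0, 0, 0, 0, 255], [-0.01, 0, 0, 0, 0, 0, 255], [-0.01, 0, 0, 0, 0, 0, 255], [-0.01, 0, 0, 0, 0, 0, 255], [-0.01, 0, 0, 0, 0, 0, 255], [-0.01, 0, 0, 0, 0, 0, 255]]
  ]
}}

```text
clock: 6.53
position: [547.5, 260.6, 76.3]
ee_rot: [0.994, -0.109, -0.0, -0.0]
contact_force: [0.3, -0.3, 1.5]
gripper_width: 0.2
```

Emit:
{"op": "drive_tool", "data": {
  "moves": [
    [[-0.01, 0, 0, 0, 0, 0, 255], [-0.01, 0, 0, 0, 0, 0, 255], [-0.01, 0, 0, 0, 0, 0, 255], [-0.01, 0, 0, 0, 0, 0, 255], [-0.01, 0, 0, 0, 0, 0, 255], [0, 0, 0, 0, 0, 0, 255]]
  ]
}}

```text
clock: 7.03
position: [497.7, 271.3, 76.0]
ee_rot: [0.994, -0.109, -0.001, 0.0]
contact_force: [-0.1, 0.0, -0.1]
gripper_width: -0.0
```

```bash
python3 -c "
from h import *
rep();ang();ang('green')"
```

```text
t 7.0333 from pivot x,y [-34.1   0.4] z 75.9565893997272 F [-0.13  0.05 -0.12] yawerr 0.0009007870860143208 w -0.011222950272045977
top none
scene none
top green 37 [233.5 234.7] x,z -45.9 12.8 ang 2.87
scene green 147 [400.2 179.5] x,z -38.1 27.6 ang 2.52
```

The plate is over, green at about 2.5 rad. Now press it down.

Emit:
{"op": "drive_tool", "data": {
  "moves": [
    [[-0.006, 0, 0, 0, 0, 0, 255], [-0.006, 0, 0.004, 0, 0, 0, 255], [0, 0, 0.006, 0, 0, 0, 255], [0, 0, 0.006, 0, 0, 0, 255], [0, 0, 0.006, 0, 0, 0, 255], [0, 0, 0.003, 0, 0, 0, 255], [0, 0, 0, 0, 0, 0, 255]]
  ]
}}

```text
clock: 7.82
position: [487.6, 273.3, 49.7]
ee_rot: [0.994, -0.109, -0.001, 0.001]
contact_force: [-0.6, -0.2, -0.0]
gripper_width: 0.2
```

Emit:
{"op": "drive_tool", "data": {
  "moves": [
    [[0, 0, 0.002, 0, 0, 0, 255], [0, 0, 0.002, 0, 0, 0, 255], [0, 0, 0.002, 0, 0, 0, 255], [0, 0, 0, 0, 0, 0, 255]]
  ]
}}

```text
clock: 8.15
position: [488.0, 273.8, 44.7]
ee_rot: [0.994, -0.109, -0.0, 0.0]
contact_force: [-1.0, -0.5, 0.3]
gripper_width: 0.0
```

```bash
python3 -c "
from h import *
rep();ang('green')"
```

```text
t 8.15 from pivot x,y [-44.1   0.7] z 44.70617027909875 F [-1.02 -0.53  0.33] yawerr -0.0003122236667713607 w 0.02340246623835907
top green 60 [233.  241.5] x,z -62.6 -3.4 ang -3.09
scene green 109 [399.8 182.8] x,z -51.0 2.8 ang 3.09
```

Emit:
{"op": "drive_tool", "data": {
  "moves": [
    [[0, 0, 0.001, 0, 0, 0, 255], [0, 0, 0.001, 0, 0, 0, 255], [0, 0, 0.001, 0, 0, 0, 255], [0, 0, 0, 0, 0, 0, 255]]
  ]
}}

```text
clock: 8.58
position: [488.1, 273.8, 41.9]
ee_rot: [0.994, -0.109, 0.0, -0.0]
contact_force: [-0.1, -0.6, 0.4]
gripper_width: -0.0
```

Emit:
{"op": "drive_tool", "data": {
  "moves": [
    [[0, 0, 0.001, 0, 0, 0, 255], [0, 0, 0.001, 0, 0, 0, 255], [0, 0, 0, 0, 0, 0, 255]]
  ]
}}

```text
clock: 8.83
position: [488.0, 273.8, 39.8]
ee_rot: [0.994, -0.109, -0.0, 0.0]
contact_force: [-0.0, -0.5, 0.9]
gripper_width: -0.4
```

Emit:
{"op": "drive_tool", "data": {
  "moves": [
    [[0, 0, 0.001, 0, 0, 0, 255], [0, 0, 0.001, 0, 0, 0, 255], [0, 0, 0, 0, 0, 0, 255]]
  ]
}}

```text
clock: 9.08
position: [488.1, 273.8, 38.3]
ee_rot: [0.994, -0.109, 0.0, 0.0]
contact_force: [-1.1, 0.2, 2.5]
gripper_width: 0.5
```

Emit:
{"op": "drive_tool", "data": {
  "moves": [
    [[0, 0, 0.001, 0, 0, 0, 255], [0, 0, 0.001, 0, 0, 0, 255], [0, 0, 0, 0, 0, 0, 255]]
  ]
}}

```text
clock: 9.33
position: [488.1, 273.9, 37.9]
ee_rot: [0.994, -0.109, 0.0, 0.0]
contact_force: [-4.7, -1.5, 12.4]
gripper_width: -0.1
```

The stop is reached: 12 N, with the TCP stalled at 38. I'll retreat upwards and clear to the side, then check.

Emit:
{"op": "drive_tool", "data": {
  "moves": [
    [[0, 0, -0.005, 0, 0, 0, 255], [0, 0, -0.03, 0, 0, 0, 255], [0, 0, -0.04, 0, 0, 0, 255], [0, 0, -0.04, 0, 0, 0, 255], [0, 0, -0.04, 0, 0, 0, 255], [-0.03, -0.023, 0, 0, 0, 0, 255], [-0.03, -0.023, 0, 0, 0, 0, 255], [-0.03, -0.023, 0, 0, 0, 0, 255]]
  ]
}}

```text
clock: 10.0
position: [414.7, 361.3, 191.8]
ee_rot: [0.994, -0.11, 0.0, -0.001]
contact_force: [0.1, 0.7, -0.6]
gripper_width: 0.1
```

Emit:
{"op": "drive_tool", "data": {
  "moves": [
    [[-0.03, -0.023, 0, 0, 0, 0, 255], [-0.03, -0.023, 0, 0, 0, 0, 255], [-0.03, -0.023, 0, 0, 0, 0, 255], [-0.03, -0.023, 0, 0, 0, 0, 255], [0, 0, 0, 0, 0, 0, 255], [0, 0, 0, 0, 0, 0, 255]]
  ]
}}

```text
clock: 10.5
position: [316.6, 477.7, 190.4]
ee_rot: [0.994, -0.108, -0.0, 0.0]
contact_force: [-0.5, -0.4, -0.7]
gripper_width: 0.2
```

```bash
python3 - <<'E'
from h import *
rep();ang('green')
s=get_image("scene");t=get_image("top")
# change against first pictures outside stand a's paddle
for n,i in(("scene",s),("top",t)):
    d=cv2.absdiff(i,cv2.imread(f"pics/{n}0.png")).max(2);k,l,st,_=cv2.connectedComponentsWithStats((cv2.medianBlur(d,3)>45).astype(np.uint8))
    print(n,[r.tolist() for r in st[1:] if r[4]>15])
z=cv2.resize(s[120:220,200:440],None,fx=3,fy=3,interpolation=cv2.INTER_CUBIC)
y=cv2.resize(t[180:280,210:450],None,fx=3,fy=3,interpolation=cv2.INTER_CUBIC)
cv2.imwrite("pics/s5.png",np.vstack([z,y])[:600])
E
```

```text
t 10.5 from pivot x,y [-255.7  162.7] z 190.3773362750516 F [-0.49 -0.39 -0.67] yawerr 0.0030028601489899276 w 0.23219765489627858
top green 252 [234.3 234.8] x,z -44.9 3.1 ang 3.07
scene green 135 [399.3 184.3] x,z -47.1 -0.1 ang -3.14
scene [[506, 0, 21, 8, 128], [526, 22, 34, 28, 422], [485, 32, 24, 30, 358], [329, 38, 12, 8, 47], [508, 51, 38, 53, 918], [464, 61, 31, 31, 382], [311, 71, 5, 16, 34], [497, 84, 13, 17, 123], [363, 105, 48, 32, 416], [345, 107, 8, 8, 36], [474, 110, 10, 9, 59], [331, 117, 23, 25, 267], [465, 133, 18, 10, 124], [367, 138, 127, 56, 2015], [434, 142, 9, 5, 31], [391, 177, 18, 15, 182], [382, 196, 21, 13, 165], [377, 212, 19, 16, 158]]
top [[233, 191, 29, 23, 414], [224, 224, 28, 23, 392], [0, 254, 327, 146, 17685], [20, 272, 11, 4, 35], [75, 352, 12, 5, 35], [322, 389, 4, 10, 24], [365, 392, 3, 8, 18]]
```

View pics/s5.png

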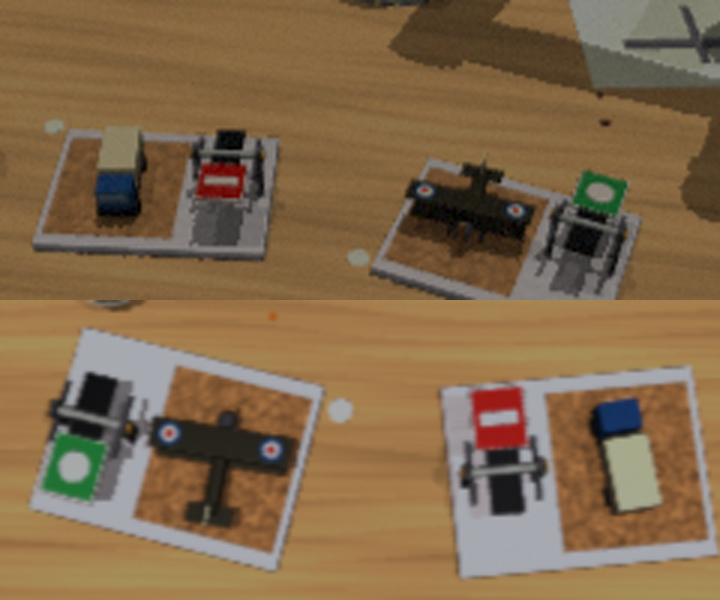

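The green face lies flat (about 3.1 rad in both views), and the lorry's paddle and both models look unchanged. The image differences are only the paddle, the arm and its shadow.

```bash
python3 -c "
from bench import *
job_done()"
```

```text
the job is handed in; nothing more can be done
```

The biplane stand's paddle is turned over and lies flat with the green face up, and the job is handed in at about 10.6 s of the 48 s allowed. I pressed the tail down, pushed the raised plate over from behind, and pressed it onto its stop at about 12 N. The gripper stayed shut throughout and pinched nothing.

- **Final checks:** both cameras show green at about 3.07 to 3.14 rad. Against the first pictures, only the paddle, the arm and its shadow changed. The lorry's paddle, both models and everything else stayed put, and the arm ended clear of it all.
- **Disagreement found:** the real fingertips sat roughly 25 to 30 mm higher than the reported TCP implied. My first press on the tail therefore missed without touching anything. I corrected for it using the camera views and by feeling for contact.
- **Rough angle readings:** the angle estimates while the hand hid part of the plate were only approximate. I viewed 11 pictures, one over the budget of 10.

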